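# Seat a bearing housing and hold a push grease gun on its nipple

### The arm

A 6-joint arm with a two-finger parallel gripper is mounted at the origin on the work surface. World frame = base frame: x ahead of the robot, y to its left, z up, the work surface at z = 0. Lengths are in m, angles in rad, forces in N, time in s.
With the tool pointing down it reaches from about 0.25 to 0.85 m from the base axis. Payload 12.5 kg.
Tool frame: the origin (TCP) lies on the centre line of the jaws, within the pads' length; the fingertips stand 19 mm ahead of it and the grasp point (between the pads) is the TCP; z points along the fingers, y is the line along which they close (so a half turn about z gives the same grasp; the last joint's range is limited). The gripper opens to 93 mm and grips with 3 to 60 N. Pads are 15 mm wide; open, the fingers measure 128 mm over their backs; the gripper's body (75 mm by 188 mm) begins 65 mm behind the grasp point.
Start: joints at [-1.278, 0.351, 1.652, -0, 1.139, -0.085], TCP at [0.203, -0.511, 0.238] pointing down, gripper open.
Joint ranges: [-2.75, 2.75], [-0.79, 2.1], [0.01, 2.65], [-1.57, 4.71], [0.07, 3.14], [-2.87, 2.87]. Speed limits (rad/s): [2.22, 2.22, 2.79, 3.14, 3.14, 3.14].

### API

Orientations are given as [roll, pitch, yaw] about the fixed x, y, z axes, in that order (R = Rz(yaw) Ry(pitch) Rx(roll)).
In Python, from rig import read_state, read_camera, calibration, job_done gives the robot as it stands. The module is installed in compiled form; this text tells all that it offers.
- The arm moves only by the shell command python3 -m jog 'ROWS' [FORCE]. ROWS is JSON, a list of rows, each an object of numbers: "ax", "ay", "az": the turn, a rotation vector about the tool's x, y, z in units of 5 degrees (1.0 is 5 degrees); "x", "y", "z": the shift along the tool's x, y, z in units of 25 mm (1.0 is 25 mm); "fingers": the finger opening in mm, from 0 to 93. In form: [{"ax": .., "ay": .., "az": .., "x": .., "y": .., "z": .., "fingers": ..}, ...]. A call has 1 to 20 rows; each row shifts and turns the commanded pose from where the row before left it, along the tool's axes as they then stand; what a row does not reach is not made up. A row lasts 1/8 s, in which the tool goes at most 62.5 mm and 10.7 degrees, less where a joint would pass 70% of its speed; a pose out of reach is approached as far as the arm can. A call is refused whole if a number of a shift passes 1 or a number of a turn 1, either way. A call with a gripper value outside its range is refused whole. The fingers move at their own pace and stop on an object; FORCE is the grip in N (left out, the last holds). Time passes only in rows, so rows that do not move let the fingers close. It gives the time, the measured TCP pose, the force, the opening and the grip force at its end, in the units of the state.
- read_state(): the state, without advancing time (a new reading comes with each control period).
- read_camera(name): name is "scene" or "top"; returns the picture (420x560x3 uint8, blue, green, red); there is no depth.
- calibration(name): a dict with "K" (3x3 intrinsics, pixels), "k1" (the pictures are not rectified: a ray, as slopes to the right and down, at radius r is drawn at 1 + k1 r^2 times it, then the intrinsics apply), "extrinsics" (4x4, takes a point from camera to world coordinates). Camera axes: x right, y up, looking along -z (the intrinsics and any distortion apply to the point x, -y, -z); pixel columns grow to the right and rows downward; lengths in m; the calibration is good to about 2 mm. A picture is of the moment at which its call begins. calibration takes no time and is no camera call.
- job_done(): hands the job in; it is judged then, once.
The state is a dict: "time_s": time; "joint_positions": joint angles; "qvel": joint speeds; "joint_torque": joint torques, N m; "position": TCP position; "ee_rot": TCP orientation; "force": force on the tool from outside, world axes, zero at the start; "torque": the same for the moment, N m; "finger_gap": finger opening in m; "finger_force": force on a finger pad.
Only numpy, scipy, OpenCV 4.12 (cv2) and the standard library are available. Lean on these libraries where they do the work, as an engineer would, in place of code of your own. Each camera call takes 0.05 s, during which the arm holds its last target. There are 200 camera calls.

### The job

Set the loose bearing housing flat and fully home in the pocket of the plywood jig and let go of it. Then take the push grease gun from its stand, press its coupler squarely (in line with the tilted nipple) onto the housing's grease nipple until it snaps on, and keep pushing until the barrel has gone down well over half of its spring stroke. Finish while still gripping the gun and holding it pressed down like that, with the housing still seated, and leave the other things on the bench where they are.

Things in the scene. Friction and masses are not known exactly. Their poses are not given: they have to be found in the camera images.
- seat (a point): Underside point of the loose cast aluminium bearing housing (0.45 kg); housing axes: z up from its flat underside, +x to its wide end. T-shaped flange 12 mm thick: 64 mm across (y) for x = -5 to 45 mm, tongue 36 mm across for x = -50 to -5 mm. A hub stands on the wide part, a grease nipple on the tongue. It starts flat on the bench, left or right of the jig, with the gun's stand on the other side.
- housing_hub (a point): Centre of the housing's hub, at x = 20, y = 0, z = 38 mm in the housing's axes (its axes too): a disc of 48 mm diameter, axis along y, with two flat parallel faces 34 mm apart (y = -17 and 17 mm) to be gripped from above. The hub's top is 62 mm above the housing's underside.
- nipple (a point): Centre of the ball head (16 mm diameter) of the housing's steel grease nipple, at x = -44, y = 0, z = 50 mm in the housing's axes. Its own z axis points outward along the nipple, which leans 30 degrees from the housing's z towards the housing's -x (narrow end). A 10 mm neck runs from the ball's centre 22 mm back to a boss of 18 mm diameter.
- pocket (a point): Point on the pocket floor of the fixed plywood jig (142 x 108 mm, long along x) where the housing's seat point comes to lie when home, axes matching: z up, +x to the pocket's wide end, narrow end roughly towards the robot. T-shaped pocket like the flange, about 2 mm play all round, floor 18 mm above the bench, walls 14 mm high above the floor, their upper 5 mm bevelled as a lead-in.
- gun_grip (a point): Grip point on the axis of the square steel barrel (30 x 30 mm, flats across the gun's x and y) of the loose push grease gun (0.3 kg), which starts upright in its stand; z is the gun's axis, from coupler to cap. The barrel spans 40 mm below (where a collar 50 mm wide, 8 mm thick begins) to 18 mm above this point, plus a cap 20 mm wide, 8 mm high. The coupler's mouth is 100 mm below this point while the spring is free.
- coupler_mouth (a point): Centre of the open mouth at the gun's lower end; z runs up into the coupler. A funnel, 33 mm outside, narrows over 7 mm to a 19 mm bore. Three sprung jaw balls, 10 mm in from the mouth, yield at about 9 to 12 N and snap behind the nipple's ball; snapped on, the ball's centre lies 16 mm inside the mouth, against the bore's end.
- stand_top (a point): Centre of the top of the fixed plywood stand (94 x 94 mm, 64 mm high) on which the gun's collar rests, loose; the coupler hangs down through a 41 mm hole, so the gun is lifted straight up by 60 mm to clear it.
- coupler (a joint): Spring stroke of the gun in m: how far the coupler is pushed back towards the barrel, 0 when free, stop at 0.014. The spring begins to give at about 9 N and takes 16 N at the stop.
- bearing: Bystander, to be left alone: a steel bearing ring, 42 mm diameter, 12 mm high, origin under its centre.
- driver: Bystander, to be left alone: a screwdriver lying down, origin under its middle.
- glue: Bystander, to be left alone: a white glue bottle, 56 mm diameter, 150 mm tall, origin under its centre.
- tin: Bystander, to be left alone: a small tin, 66 mm diameter, 70 mm tall, origin under its centre.
- offcut: Bystander, to be left alone: a plywood offcut, 90 x 50 x 36 mm, origin under its centre.
- mallet: Bystander, to be left alone: a hammer lying down, origin under its middle.
- spanner: Bystander, to be left alone: a spanner lying down, origin under its middle.

How it is judged:
On the way, in this order (a step that is already met when the one before it is completed fails the run):
1. the housing lies flat and home in the jig's pocket and has been let go of (horizontal distance between seat and pocket below 0.0045 m and z of seat in the frame of pocket between -0.002 and 0.002 m and angle between the z axis of seat and the z axis of pocket, either way round below 0.04 rad and angle between the x axis of seat and the x axis of pocket, either way round below 0.09 rad and x of nipple in the frame of pocket below -0.03 m and contact force between the fingers and housing below 0.1 N and linear speed of housing below 0.02 m/s), for 0.2 s.
2. the gun's coupler has snapped onto the nipple, in line with it (z of nipple in the frame of coupler_mouth between 0.0135 and 0.0185 m and x of nipple in the frame of coupler_mouth between -0.003 and 0.003 m and y of nipple in the frame of coupler_mouth between -0.003 and 0.003 m and angle between the z axis of coupler_mouth and the z axis of nipple, either way round below 0.14 rad and horizontal distance between seat and pocket below 0.0045 m and z of seat in the frame of pocket between -0.002 and 0.002 m and angle between the z axis of seat and the z axis of pocket, either way round below 0.04 rad and angle between the x axis of seat and the x axis of pocket, either way round below 0.09 rad and x of nipple in the frame of pocket below -0.03 m), for 0.1 s.
At the end, for the whole second after the job is handed in: Housing home in the pocket (2 mm in height, 4.5 mm sideways, flat within 2 degrees, square within 5); coupler snapped on (ball 13.5 to 18.5 mm inside the mouth, gun in line with the nipple within 8 degrees); spring stroke over 7 of 14 mm; fingers still on the gun, gun pushing with over 5 N (all of step 2 and value of joint coupler above 0.007 m and contact force between gun and housing above 5 N and contact force between the fingers and gun above 3 N and contact force between the arm and housing below 0.5 N); the arm keeps its last pose, push and grip.
It fails at once if a bystander was pushed more than 40 mm (distance of any of bearing, driver, glue, tin, offcut, mallet, spanner from where it was at the start of the episode above 0.04 m).
It also fails if it takes over 58 s, if anything falls off the work surface, if the arm or the gripper's body presses on something with over 40 N, if the wrist force passes 120 N, or if a joint passes its speed limit or range.

## Working session

There is one attempt and no reset: what is moved stays moved. The work goes in short steps, Python scripts to look and compute and a shell command to move; the robot and the scene stay as the last step left them, time stands still between calls to the robot, and variables do not carry over. Pictures are saved under pics/ and viewed, at most 10 in all, crops included, and the job is handed in when it is done.

```bash
mkdir -p pics
cat > h.py <<'E'
import numpy as np, cv2
from rig import read_state, read_camera, calibration, job_done
from scipy.spatial.transform import Rotation as R
def rays(name,uv):
    c=calibration(name);K=np.array(c["K"]);E=np.array(c["extrinsics"])
    uv=np.atleast_2d(np.array(uv,float)).reshape(-1,1,2)
    p=cv2.undistortPoints(uv,K,np.array([c["k1"],0,0,0,0.])).reshape(-1,2)
    d=np.c_[p[:,0],-p[:,1],-np.ones(len(p))]@E[:3,:3].T
    return E[:3,3],d
def onplane(name,uv,z):
    o,d=rays(name,uv); return o+d*((z-o[2])/d[:,2])[:,None]
def proj(name,P):
    c=calibration(name);K=np.array(c["K"]);E=np.array(c["extrinsics"])
    q=(np.atleast_2d(P)-E[:3,3])@E[:3,:3]; x=q[:,0]/-q[:,2]; y=-q[:,1]/-q[:,2]
    f=1+c["k1"]*(x*x+y*y); return np.c_[K[0,0]*x*f+K[0,2],K[1,1]*y*f+K[1,2]]
def tri(na,ua,nb,ub):
    o1,d1=rays(na,ua);o2,d2=rays(nb,ub);d1=d1[0];d2=d2[0]
    s=np.linalg.lstsq(np.c_[d1,-d2],o2-o1,rcond=None)[0]
    a=o1+d1*s[0];b=o2+d2*s[1]; return (a+b)/2,np.linalg.norm(a-b)
E
python3 - <<'E'
from h import *
for n in("top","scene"):
    cv2.imwrite(f"pics/{n}0.png",read_camera(n)); c=calibration(n); print(n,c)
s=read_state();print(s)
E
```

```text
top {'K': array([[426.60189132,   0.        , 281.17432078],
       [  0.        , 426.60189132, 213.49431703],
       [  0.        ,   0.        ,   1.        ]]), 'k1': 0.018386453941769607, 'extrinsics': array([[-0.01224052,  0.98979715, -0.14195696,  0.44137498],
       [-0.99976669, -0.01464143, -0.01588079,  0.00749803],
       [-0.01779721,  0.14172945,  0.98974543,  1.17929176],
       [ 0.        ,  0.        ,  0.        ,  1.        ]])}
scene {'K': array([[442.93311938,   0.        , 276.44265144],
       [  0.        , 442.93311938, 211.57870942],
       [  0.        ,   0.        ,   1.        ]]), 'k1': -0.1333618577453923, 'extrinsics': array([[-0.79322509, -0.38102999,  0.47498433,  1.2556735 ],
       [ 0.60861231, -0.47095823,  0.63858391,  0.8874521 ],
       [-0.01962184,  0.79562208,  0.60547542,  0.93070613],
       [ 0.        ,  0.        ,  0.        ,  1.        ]])}
{'time_s': 0.1, 'joint_positions': array([-1.27760632e+00,  3.51195244e-01,  1.65234372e+00,  2.32999780e-05,
        1.13912340e+00, -8.46003088e-02]), 'qvel': array([ 0.00015044,  0.00065257, -0.00244871,  0.00041201,  0.00026694,
        0.00012578]), 'joint_torque': array([ 5.10235259e-04, -4.98030317e+01, -2.85704738e+01,  7.00258976e-02,
        2.38791341e-02, -5.62266052e-05]), 'position': array([ 0.20282184, -0.51092542,  0.23715442]), 'ee_rot': array([-3.14052856e+00, -1.11466242e-04,  3.77780494e-01]), 'force': array([ 0.90657235,  0.03408043, -0.18132388]), 'torque': array([-0.0137932 ,  0.07309062, -0.02637105]), 'finger_force': 0.0, 'finger_gap': 0.09306122133368623}
```

View pics/top0.png

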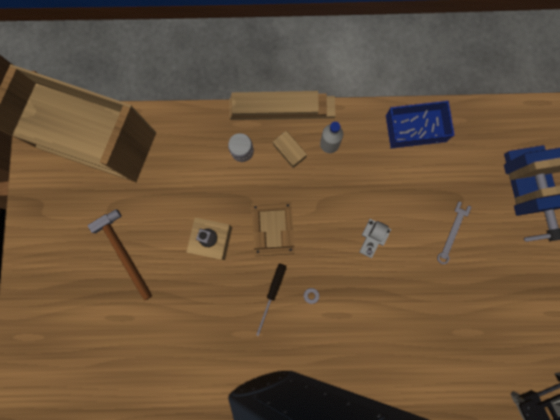

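View pics/scene0.png

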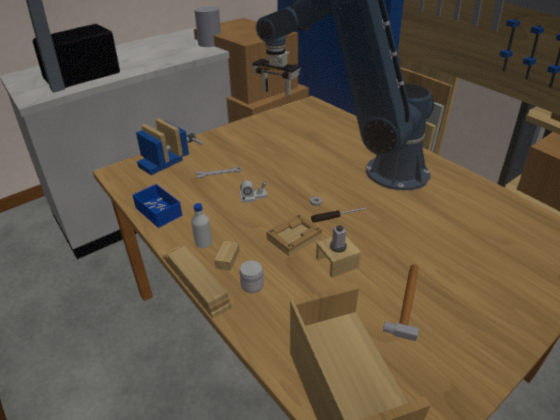

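The top view shows the jig at about (273,229), the housing at (375,238) and the gun in its stand at (206,238). The narrow ends of both the jig and the housing point down in the image, towards the robot. The scene view agrees: jig (295,233), housing (254,190), gun (340,243). Next I'll look at enlarged crops.

Run:
```python
from h import *
t=cv2.imread("pics/top0.png");s=cv2.imread("pics/scene0.png")
def z(im,x,y,w,h,f):return cv2.resize(im[y:y+h,x:x+w],None,fx=f,fy=f,interpolation=cv2.INTER_CUBIC)
can=np.zeros((600,800,3),np.uint8)
def put(a,x,y):can[y:y+a.shape[0],x:x+a.shape[1]]=a
put(z(t,355,210,40,55,5.5),0,0)    # housing top
put(z(t,250,200,46,56,5.5),225,0)   # jig top
put(z(t,184,214,48,50,5.5),485,0)
put(z(s,235,175,40,30,6),0,312)
put(z(s,262,212,65,42,4.5),245,312)
put(z(s,310,222,52,54,5),540,312)
can=np.clip(can*1.5,0,255).astype(np.uint8)
cv2.imwrite("pics/z0.png",can)
```

```text
(no output)
```

View pics/z0.png

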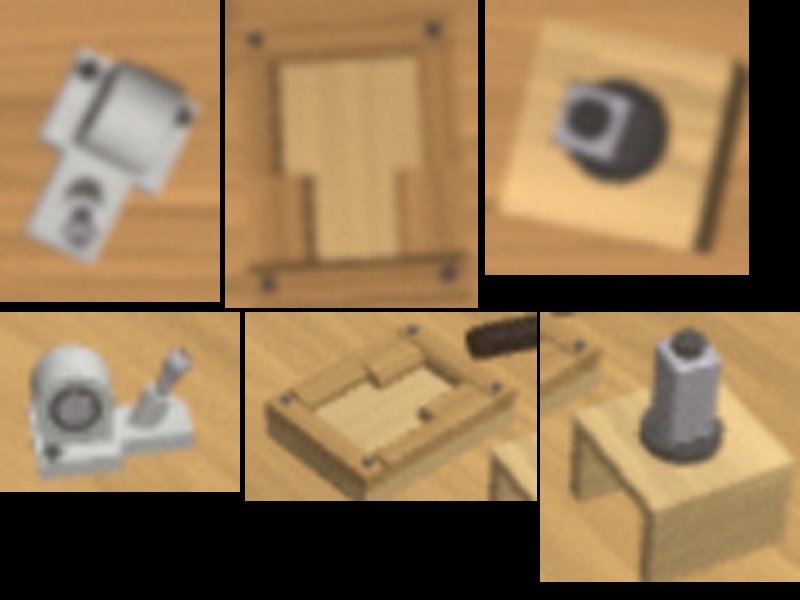

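The housing's yaw is about -25°, with its tongue towards the lower left. The pocket floor and its tongue show as the bright T, and the gun cap sits at crop pixel (588,120). I'll fit poses to the corner points with rays.

```bash
cat > m.py <<'E'
from h import *
def fit(M,W): # 2D rigid
    M=np.array(M,float);W=W[:,:2];mc=M.mean(0);wc=W.mean(0)
    H=(M-mc).T@(W-wc);th=np.arctan2(H[0,1]-H[1,0],H[0,0]+H[1,1])
    Rm=np.array([[np.cos(th),-np.sin(th)],[np.sin(th),np.cos(th)]])
    t=wc-Rm@mc;return th,t,(M@Rm.T+t-W)*1000
def full(pts,ox,oy,px,py,f):
    p=np.array(pts,float);return np.c_[ox+(p[:,0]-px+.5)/f-.5,oy+(p[:,1]-py+.5)/f-.5]
E
python3 - <<'E'
from m import *
np.set_printoptions(precision=4,suppress=True)
h=full([(82,48),(200,102),(155,192),(40,138),(25,232),(95,265)],355,210,0,0,5.5)
th,t,r=fit([(.045,.032),(.045,-.032),(-.005,-.032),(-.005,.032),(-.05,.018),(-.05,-.018)],onplane("top",h,.012))
print("housing",np.degrees(th),t);print(r)
c,s=np.cos(th),np.sin(th);Rm=np.array([[c,-s],[s,c]])
for nm,v in(("nip",(-.044,0,.05)),("hub",(.02,0,.038))):
    P=np.r_[t+Rm@v[:2],v[2]];print(nm,P,proj("top",P),proj("scene",P))
print("nip seen top",full([(78,232)],355,210,0,0,5.5),"scene",full([(178,360)],235,175,0,312,6))
print("tri",tri("top",full([(78,230)],355,210,0,0,5.5),"scene",full([(179,360)],235,175,0,312,6)))
j=full([(280,62),(420,55),(422,168),(283,175),(316,260),(405,255)],250,200,225,0,5.5)
th,t,r=fit([(.047,.034),(.047,-.034),(-.007,-.034),(-.007,.034),(-.052,.02),(-.052,-.02)],onplane("top",j,.018))
print("pocket",np.degrees(th),t);print(r)
sc=full([(256,40),(433,30),(448,272),(268,285)],250,200,225,0,5.5)
w=onplane("top",sc,.032);print("screws",w,w.mean(0))
ss=full([(412,331),(496,387),(369,462),(286,399)],262,212,245,312,4.5)
w=onplane("scene",ss,.032);print("screws scene",w,w.mean(0))
g=full([(588,120)],184,214,485,0,5.5);gs=full([(690,333)],310,222,540,312,5)
print("cap",onplane("top",g,.138),onplane("scene",gs,.138),tri("top",g,"scene",gs))
q=full([(568,82),(635,95),(622,160),(552,146)],184,214,485,0,5.5)
w=onplane("top",q,.130);th,t,r=fit([(.015,.015),(.015,-.015),(-.015,-.015),(-.015,.015)],w);print("barrel",np.degrees(th),t,r)
q=full([(543,18),(738,60),(695,250),(500,210)],184,214,485,0,5.5)
w=onplane("top",q,.064);th,t,r=fit([(.047,.047),(.047,-.047),(-.047,-.047),(-.047,.047)],w);print("stand",np.degrees(th),t,r)
E
```

```text
housing -26.731950811849035 [ 0.5374 -0.2241]
[[ 0.1857  0.5888]
 [-0.6868  0.6658]
 [-0.9103 -1.1524]
 [ 0.3257  0.4285]
 [ 0.318  -1.0514]
 [ 0.7677  0.5207]]
nip [ 0.4981 -0.2043  0.05  ] [[369.1028 251.8364]] [[263.5693 183.1595]]
hub [ 0.5553 -0.2331  0.038 ] [[378.1839 230.5044]] [[246.1191 188.0913]]
nip seen top [[368.7727 251.7727]] scene [[264.25   182.5833]]
tri (array([ 0.4979, -0.2017,  0.054 ]), np.float64(0.0030152265390723755))
pocket 2.299394646616332 [0.5692 0.0489]
[[-1.3174 -0.7331]
 [-1.0873  1.4946]
 [ 1.7961 -0.4468]
 [ 1.5896 -1.6919]
 [-0.3538 -1.3612]
 [-0.6272  2.7383]]
screws [[0.6252 0.0964 0.032 ]
 [0.6289 0.0086 0.032 ]
 [0.5092 0.003  0.032 ]
 [0.504  0.091  0.032 ]] [0.5668 0.0498 0.032 ]
screws scene [[0.5075 0.0044 0.032 ]
 [0.5026 0.0915 0.032 ]
 [0.6227 0.0973 0.032 ]
 [0.6265 0.0086 0.032 ]] [0.5648 0.0504 0.032 ]
cap [[0.5393 0.2184 0.138 ]] [[0.5352 0.2167 0.138 ]] (array([0.5384, 0.2185, 0.1408]), np.float64(0.0017153489754586054))
barrel -11.919091117856977 [0.5397 0.2172] [[ 0.115  -0.5226]
 [ 0.24    0.4547]
 [ 0.0906  1.1448]
 [-0.4456 -1.0769]]
stand -12.332369842622409 [0.5393 0.2185] [[-0.4495 -1.4398]
 [ 1.1754  0.79  ]
 [-0.3088  0.9273]
 [-0.4171 -0.2775]]
```

The fits agree with the given sizes to about 1–2 mm. The results:

| Item | Position (x, y) | Yaw |
|---|---|---|
| Housing seat | (.537, -.224) | -26.7° |
| Hub | (.555, -.233) | – |
| Pocket | (.569, .049) | about 2.4° |
| Gun | (.539, .218) | -12° |

I'll go above the hub first.

```bash
cat > go.py <<'E'
# remaining move: python3 go.py x y z yaw_deg [pitchtilt_deg] -> tool shift units and turn units
import sys
from h import *
a=[float(v) for v in sys.argv[1:]]
s=read_state();Rc=R.from_euler("xyz",s["ee_rot"])
tilt=a[4] if len(a)>4 else 0
Rt=R.from_euler("z",a[3],degrees=True)*R.from_euler("y",-tilt,degrees=True)*R.from_euler("x",180,degrees=True)
d=np.array(a[:3])-s["position"]
print("shift now-axes",(Rc.inv().apply(d)/.025).round(3),"shift target-axes",(Rt.inv().apply(d)/.025).round(3),"turn",((Rc.inv()*Rt).as_rotvec(degrees=True)/5).round(3))
print(s["time_s"],s["position"].round(4),"F",np.round(s["force"],1),"gap",round(s["finger_gap"],4),"ff",s["finger_force"])
E
python3 -m jog '[{"az":0.966,"z":0.308},{"az":0.966,"z":0.308},{"az":0.966,"z":0.308},{"az":0.966,"z":0.308},{"az":0.966,"z":0.308},{"az":0.966,"z":0.308},{"az":0.966,"z":0.308},{"az":0.966,"z":0.308},{"az":0.966,"z":0.308},{"az":0.966,"z":0.308}]'
python3 -m jog '[{"x":0.447,"y":-0.957},{"x":0.447,"y":-0.957},{"x":0.447,"y":-0.957},{"x":0.447,"y":-0.957},{"x":0.447,"y":-0.957},{"x":0.447,"y":-0.957},{"x":0.447,"y":-0.957},{"x":0.447,"y":-0.957},{"x":0.447,"y":-0.957},{"x":0.447,"y":-0.957},{"x":0.447,"y":-0.957},{"x":0.447,"y":-0.957},{"x":0.447,"y":-0.957},{"x":0.447,"y":-0.957},{"x":0.447,"y":-0.957},{"x":0.447,"y":-0.957},{"x":0.447,"y":-0.957},{}]'
python3 go.py .5553 -.2331 .038 -26.7
```

```text
shift now-axes [17.203 -5.12   7.974] shift target-axes [  7.602 -16.263   7.966] turn [-1.200e-02  4.000e-03  9.669e+00]
0.1 [ 0.2028 -0.5109  0.2372] F [ 0.9  0.  -0.2] gap 0.0931 ff 0.0validation failed for argument at $[0]...
validation failed for argument at $[0]...
```

```bash
python3 -m jog '[{"ax":0,"ay":0,"az":0.966,"x":0,"y":0,"z":0.308,"fingers":93}]'; python3 -m jog --help | head
```

```text
time_s: 0.22
position: [0.2029, -0.5112, 0.2299]
ee_rot: [3.141, 0.0, 0.292]
force: [0.1, 0.4, -1.1]
finger_gap: 0.093
finger_force: 0.0invalid input: not JSON, or not a number
```

All seven keys are required in each row.

```bash
python3 -m jog '[{"ax":0,"ay":0,"az":0.966,"x":0,"y":0,"z":0.308,"fingers":93},{"ax":0,"ay":0,"az":0.966,"x":0,"y":0,"z":0.308,"fingers":93},{"ax":0,"ay":0,"az":0.966,"x":0,"y":0,"z":0.308,"fingers":93},{"ax":0,"ay":0,"az":0.966,"x":0,"y":0,"z":0.308,"fingers":93},{"ax":0,"ay":0,"az":0.966,"x":0,"y":0,"z":0.308,"fingers":93},{"ax":0,"ay":0,"az":0.966,"x":0,"y":0,"z":0.308,"fingers":93},{"ax":0,"ay":0,"az":0.966,"x":0,"y":0,"z":0.308,"fingers":93},{"ax":0,"ay":0,"az":0.966,"x":0,"y":0,"z":0.308,"fingers":93},{"ax":0,"ay":0,"az":0.966,"x":0,"y":0,"z":0.308,"fingers":93}]'
python3 -m jog '[{"ax":0,"ay":0,"az":0,"x":0.447,"y":-0.957,"z":0,"fingers":93},{"ax":0,"ay":0,"az":0,"x":0.447,"y":-0.957,"z":0,"fingers":93},{"ax":0,"ay":0,"az":0,"x":0.447,"y":-0.957,"z":0,"fingers":93},{"ax":0,"ay":0,"az":0,"x":0.447,"y":-0.957,"z":0,"fingers":93},{"ax":0,"ay":0,"az":0,"x":0.447,"y":-0.957,"z":0,"fingers":93},{"ax":0,"ay":0,"az":0,"x":0.447,"y":-0.957,"z":0,"fingers":93},{"ax":0,"ay":0,"az":0,"x":0.447,"y":-0.957,"z":0,"fingers":93},{"ax":0,"ay":0,"az":0,"x":0.447,"y":-0.957,"z":0,"fingers":93},{"ax":0,"ay":0,"az":0,"x":0.447,"y":-0.957,"z":0,"fingers":93},{"ax":0,"ay":0,"az":0,"x":0.447,"y":-0.957,"z":0,"fingers":93},{"ax":0,"ay":0,"az":0,"x":0.447,"y":-0.957,"z":0,"fingers":93},{"ax":0,"ay":0,"az":0,"x":0.447,"y":-0.957,"z":0,"fingers":93},{"ax":0,"ay":0,"az":0,"x":0.447,"y":-0.957,"z":0,"fingers":93},{"ax":0,"ay":0,"az":0,"x":0.447,"y":-0.957,"z":0,"fingers":93},{"ax":0,"ay":0,"az":0,"x":0.447,"y":-0.957,"z":0,"fingers":93},{"ax":0,"ay":0,"az":0,"x":0.447,"y":-0.957,"z":0,"fingers":93},{"ax":0,"ay":0,"az":0,"x":0.447,"y":-0.957,"z":0,"fingers":93},{"ax":0,"ay":0,"az":0,"x":0,"y":0,"z":0,"fingers":93}]'
python3 go.py .5553 -.2331 .038 -26.7
```

```text
time_s: 1.35
position: [0.2028, -0.511, 0.1601]
ee_rot: [-3.141, 0.0, -0.468]
force: [0.7, 0.0, 1.1]
finger_gap: 0.0929
finger_force: 0.0
time_s: 3.6
position: [0.5557, -0.2319, 0.1602]
ee_rot: [-3.141, 0.001, -0.463]
force: [-0.5, 0.7, 0.1]
finger_gap: 0.0929
finger_force: 0.0
shift now-axes [0.008 0.05  4.888] shift target-axes [0.005 0.05  4.888] turn [-0.001  0.006  0.03 ]
3.6 [ 0.5557 -0.2319  0.1602] F [-0.5  0.7  0.1] gap 0.0929 ff 0.0
```

```bash
python3 -m jog '[{"ax":0,"ay":0,"az":0,"x":0,"y":0.05,"z":0.8,"fingers":93},{"ax":0,"ay":0,"az":0,"x":0,"y":0,"z":0.8,"fingers":93},{"ax":0,"ay":0,"az":0,"x":0,"y":0,"z":0.8,"fingers":93},{"ax":0,"ay":0,"az":0,"x":0,"y":0,"z":0.8,"fingers":93},{"ax":0,"ay":0,"az":0,"x":0,"y":0,"z":0.8,"fingers":93},{"ax":0,"ay":0,"az":0,"x":0,"y":0,"z":0.5,"fingers":93},{"ax":0,"ay":0,"az":0,"x":0,"y":0,"z":0.3,"fingers":93},{"ax":0,"ay":0,"az":0,"x":0,"y":0,"z":0,"fingers":60},{"ax":0,"ay":0,"az":0,"x":0,"y":0,"z":0,"fingers":45},{"ax":0,"ay":0,"az":0,"x":0,"y":0,"z":0,"fingers":38},{"ax":0,"ay":0,"az":0,"x":0,"y":0,"z":0,"fingers":20},{"ax":0,"ay":0,"az":0,"x":0,"y":0,"z":0,"fingers":20},{"ax":0,"ay":0,"az":0,"x":0,"y":0,"z":0,"fingers":20},{"ax":0,"ay":0,"az":0,"x":0,"y":0,"z":0,"fingers":20}]' 30
python3 - <<'E'
from h import *
t=read_camera("top");s=read_camera("scene")
can=np.zeros((420,800,3),np.uint8)
can[:,:400]=cv2.resize(t[195:279,335:415],(400,420),interpolation=2);can[:,400:]=cv2.resize(s[140:224,215:295],(400,420),interpolation=2)
cv2.imwrite("pics/g1.png",np.clip(can*1.5,0,255).astype(np.uint8))
E
python3 go.py .5553 -.2331 .038 -26.7
```

```text
time_s: 5.35
position: [0.5546, -0.2341, 0.0407]
ee_rot: [3.142, -0.0, -0.465]
force: [-0.7, -0.6, 0.1]
finger_gap: 0.0336
finger_force: 29.9
shift now-axes [ 0.008 -0.047  0.106] shift target-axes [ 0.008 -0.047  0.106] turn [0.    0.    0.009]
5.45 [ 0.5546 -0.2341  0.0407] F [-0.1 -0.   0.2] gap 0.0339 ff 29.89020735025406
```

View pics/g1.png

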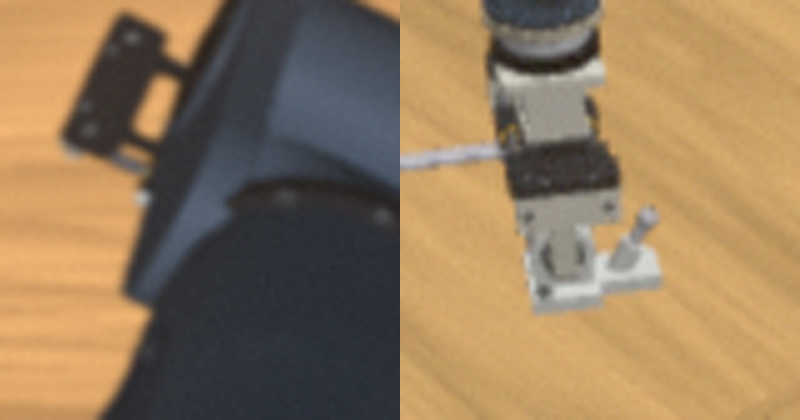

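The hub is gripped (gap 33.9 mm), the fingers are on its flats, and the nipple sits clear on the robot side. Now lift, turn and carry it above the pocket.

```bash
python3 -m jog '[{"ax":0,"ay":0,"az":0,"x":0,"y":0,"z":0,"fingers":20},{"ax":0,"ay":0,"az":0,"x":0,"y":0,"z":-0.2,"fingers":20},{"ax":0,"ay":0,"az":0,"x":0,"y":0,"z":-0.5,"fingers":20},{"ax":0,"ay":0,"az":-0.728,"x":0,"y":0,"z":-0.5,"fingers":20},{"ax":0,"ay":0,"az":-0.728,"x":0,"y":0,"z":-0.5,"fingers":20},{"ax":0,"ay":0,"az":-0.728,"x":0,"y":0,"z":-0.5,"fingers":20},{"ax":0,"ay":0,"az":-0.728,"x":0,"y":0,"z":-0.5,"fingers":20},{"ax":0,"ay":0,"az":-0.728,"x":0,"y":0,"z":-0.5,"fingers":20},{"ax":0,"ay":0,"az":-0.728,"x":0,"y":0,"z":-0.4,"fingers":20},{"ax":0,"ay":0,"az":-0.728,"x":0,"y":0,"z":0,"fingers":20},{"ax":0,"ay":0,"az":-0.728,"x":0,"y":0,"z":0,"fingers":20}]' 45
python3 -m jog '[{"ax":0,"ay":0,"az":0,"x":0.154,"y":-0.5,"z":0,"fingers":20},{"ax":0,"ay":0,"az":0,"x":0.154,"y":-0.9,"z":0,"fingers":20},{"ax":0,"ay":0,"az":0,"x":0.154,"y":-0.942,"z":0,"fingers":20},{"ax":0,"ay":0,"az":0,"x":0.154,"y":-0.942,"z":0,"fingers":20},{"ax":0,"ay":0,"az":0,"x":0.154,"y":-0.942,"z":0,"fingers":20},{"ax":0,"ay":0,"az":0,"x":0.154,"y":-0.942,"z":0,"fingers":20},{"ax":0,"ay":0,"az":0,"x":0.154,"y":-0.942,"z":0,"fingers":20},{"ax":0,"ay":0,"az":0,"x":0.154,"y":-0.942,"z":0,"fingers":20},{"ax":0,"ay":0,"az":0,"x":0.154,"y":-0.942,"z":0,"fingers":20},{"ax":0,"ay":0,"az":0,"x":0.154,"y":-0.942,"z":0,"fingers":20},{"ax":0,"ay":0,"az":0,"x":0.154,"y":-0.942,"z":0,"fingers":20},{"ax":0,"ay":0,"az":0,"x":0.154,"y":-0.9,"z":0,"fingers":20},{"ax":0,"ay":0,"az":0,"x":0,"y":-0.524,"z":0,"fingers":20},{"ax":0,"ay":0,"az":0,"x":0,"y":0,"z":0,"fingers":20}]'
python3 go.py .5888 .0502 .0587 2.4
python3 - <<'E'
from h import *
t=read_camera("top");s=read_camera("scene")
can=np.zeros((480,800,3),np.uint8)
can[:,:400]=cv2.resize(t[180:276,235:315],(400,480),interpolation=2);can[:,400:]=cv2.resize(s[160:256,250:330],(400,480),interpolation=2)
cv2.imwrite("pics/g2.png",np.clip(can*1.5,0,255).astype(np.uint8))
E
```

```text
time_s: 6.82
position: [0.5545, -0.234, 0.1314]
ee_rot: [3.141, -0.0, 0.045]
force: [1.2, 0.6, -3.8]
finger_gap: 0.0337
finger_force: 44.9
time_s: 8.57
position: [0.5881, 0.0514, 0.1306]
ee_rot: [-3.142, 0.0, 0.044]
force: [-0.5, -0.3, -4.1]
finger_gap: 0.0337
finger_force: 44.9
shift now-axes [0.025 0.05  2.878] shift target-axes [0.024 0.05  2.878] turn [-0.     0.004  0.027]
8.575 [0.5881 0.0514 0.1306] F [-0.5 -0.3 -4.1] gap 0.0337 ff 44.87994432449341
```

View pics/g2.png

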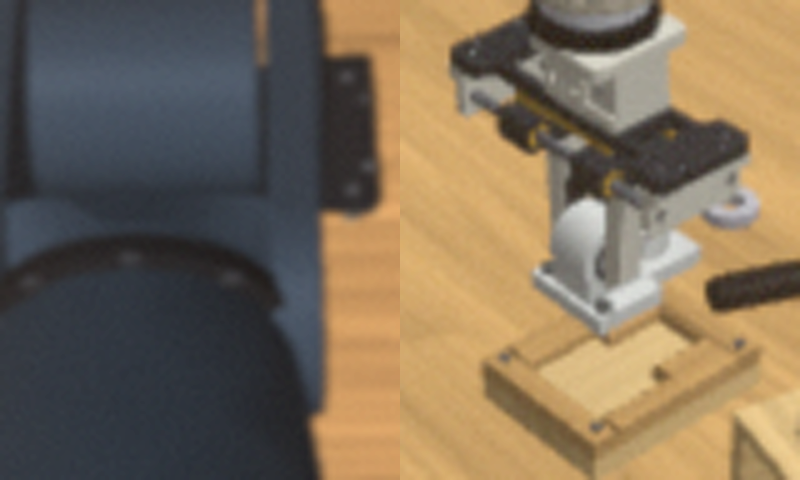

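The housing hangs level above the jig in the scene view, with its front flange corner near crop (604,325). The arm hides the top view. I'll check the hand pose against predicted corners, then lower to just above the rim.

```bash
python3 - <<'E'
from h import *
s=read_state();T=s["position"];yaw=s["ee_rot"][2]
Rz=R.from_euler("z",yaw)
for nm,v in (("A",(.045,.032,.012)),("B",(.045,-.032,.012)),("C",(-.005,.032,.012)),("Abot",(.045,.032,0)),("Bbot",(.045,-.032,0)),("Cbot",(-.005,.032,0)),("nip",(-.044,0,.05))):
    P=T+Rz.apply(np.array(v)-[.02,0,.0407]); p=proj("scene",P)[0]; print(nm,((p[0]-250)*5+400).round(0),((p[1]-160)*5).round(0))
P0=np.array([.569,.0493,0]);R2=R.from_euler("z",2.4,degrees=True)
for v in ((.068,.0,.032),(-.073,0,.032)): print(proj("scene",P0+R2.apply(v)))
E
python3 -m jog '[{"ax":0,"ay":0,"az":0.03,"x":0.02,"y":0.05,"z":0.4,"fingers":20},{"ax":0,"ay":0,"az":0,"x":0,"y":0,"z":0.4,"fingers":20},{"ax":0,"ay":0,"az":0,"x":0,"y":0,"z":0.4,"fingers":20},{"ax":0,"ay":0,"az":0,"x":0,"y":0,"z":0.4,"fingers":20},{"ax":0,"ay":0,"az":0,"x":0,"y":0,"z":0.3,"fingers":20},{"ax":0,"ay":0,"az":0,"x":0,"y":0,"z":0,"fingers":20},{"ax":0,"ay":0,"az":0,"x":0,"y":0,"z":0,"fingers":20}]'
python3 go.py .5888 .0502 .0587 2.4
python3 - <<'E'
from h import *
s=read_camera("scene");cv2.imwrite("pics/s3raw.png",s)
cv2.imwrite("pics/s3.png",np.clip(cv2.resize(s[190:260,255:335],(800,600)[:1]+(700,) if 0 else (685,600),interpolation=2)*1.5,0,255).astype(np.uint8))
E
```

```text
A 595.0 317.0
B 526.0 268.0
C 657.0 283.0
Abot 595.0 333.0
Bbot 527.0 283.0
Cbot 656.0 298.0
nip 669.0 185.0
[[276.4595289  239.30103758]]
[[309.64986351 220.6080899 ]]
time_s: 9.55
position: [0.5894, 0.049, 0.0834]
ee_rot: [3.142, -0.001, 0.04]
force: [-0.9, 0.7, -5.0]
finger_gap: 0.034
finger_force: 44.9
shift now-axes [-0.022 -0.047  0.989] shift target-axes [-0.021 -0.047  0.989] turn [ 0.    -0.006 -0.017]
9.55 [0.5894 0.049  0.0834] F [-0.9  0.7 -5. ] gap 0.034 ff 44.87991392612457
```

View pics/s3.png

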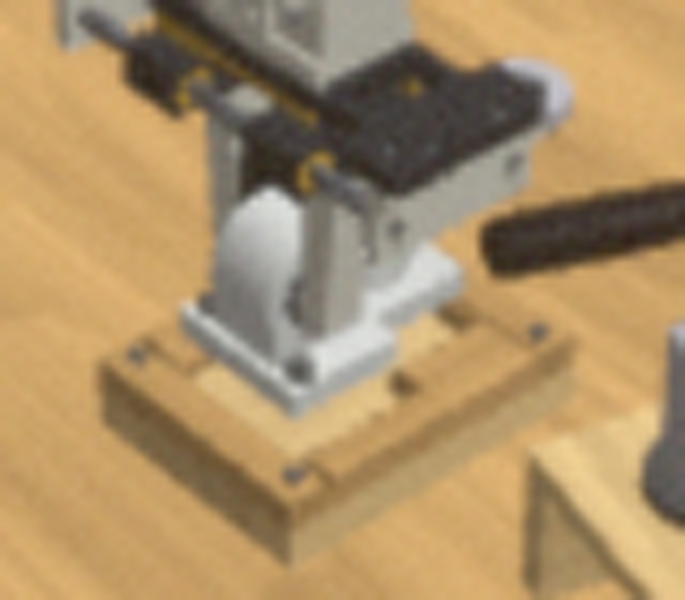

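In the scene view the housing is level just above the pocket. Flange corners are at crop (187,310), (298,392), (395,345) and (460,268), and screws at (137,355), (293,472) and (540,330). I'll compare the two within this one camera, which cancels its bias.

Run:
```python
from m import *
np.set_printoptions(precision=4,suppress=True)
f=8.5625
h=full([(187,310),(298,392),(395,345),(460,268)],255,190,0,0,f)
th,t,r=fit([(.045,-.032),(.045,.032),(-.005,.032),(-.05,.018)],onplane("scene",h,.0547));print("housing",np.degrees(th),t,r)
s=read_state();print("by arm",s["position"][:2]-.02*np.array([np.cos(.04),np.sin(.04)]))
j=full([(137,355),(293,472),(540,330)],255,190,0,0,f)
w=onplane("scene",j,.032);print(w)
# screw model from top: half 0.06 x 0.044, centre offset -.0025
th,t,r=fit([(.0575,-.044),(.0575,.044),(-.0625,.044)],w);print("pocket",np.degrees(th),t,r)
```

```text
housing 1.6293631130044355 [0.5692 0.0512] [[ 1.8135 -1.2668]
 [ 2.6014  1.1332]
 [-3.6515 -1.8648]
 [-0.7635  1.9984]]
by arm [0.5694 0.0483]
[[0.6271 0.0086 0.032 ]
 [0.6229 0.0956 0.032 ]
 [0.5015 0.0913 0.032 ]]
pocket 2.602787461786287 [0.567  0.0497] [[-0.6679 -0.2265]
 [-0.4575  0.6727]
 [ 1.1254 -0.4462]]
```

```bash
python3 -m jog '[{"ax":0,"ay":0,"az":0,"x":-0.04,"y":-0.02,"z":0.2,"fingers":20},{"ax":0,"ay":0,"az":0,"x":0,"y":0,"z":0.15,"fingers":20},{"ax":0,"ay":0,"az":0,"x":0,"y":0,"z":0.1,"fingers":20},{"ax":0,"ay":0,"az":0,"x":0,"y":0,"z":0.1,"fingers":20},{"ax":0,"ay":0,"az":0,"x":0,"y":0,"z":0,"fingers":20}]'
python3 -m jog '[{"ax":0,"ay":0,"az":0,"x":0,"y":0,"z":0.1,"fingers":20},{"ax":0,"ay":0,"az":0,"x":0,"y":0,"z":0.1,"fingers":20},{"ax":0,"ay":0,"az":0,"x":0,"y":0,"z":0,"fingers":20}]'
python3 go.py .5888 .0502 .0587 2.4
```

```text
time_s: 10.22
position: [0.588, 0.0495, 0.0692]
ee_rot: [-3.142, 0.0, 0.04]
force: [0.0, -0.3, -4.7]
finger_gap: 0.034
finger_force: 44.9
time_s: 10.6
position: [0.588, 0.0495, 0.0641]
ee_rot: [-3.142, 0.0, 0.04]
force: [0.0, -0.5, -5.3]
finger_gap: 0.034
finger_force: 44.9
shift now-axes [ 0.034 -0.027  0.217] shift target-axes [ 0.034 -0.027  0.217] turn [-0.     0.005 -0.016]
10.6 [0.588  0.0495 0.0641] F [ 0.  -0.5 -5.3] gap 0.034 ff 44.879926443099976
```

Already below the bevel with no contact force. I'll take it down to the floor.

```bash
python3 -m jog '[{"ax":0,"ay":0,"az":0,"x":0,"y":0,"z":0.1,"fingers":20},{"ax":0,"ay":0,"az":0,"x":0,"y":0,"z":0.06,"fingers":20},{"ax":0,"ay":0,"az":0,"x":0,"y":0,"z":0.04,"fingers":20},{"ax":0,"ay":0,"az":0,"x":0,"y":0,"z":0,"fingers":20}]'
```

```text
time_s: 11.1
position: [0.5881, 0.0495, 0.0593]
ee_rot: [3.142, 0.0, 0.04]
force: [-0.4, 0.4, -4.8]
finger_gap: 0.0336
finger_force: 44.9
```

```bash
python3 -m jog '[{"ax":0,"ay":0,"az":0,"x":0,"y":0,"z":0.02,"fingers":20},{"ax":0,"ay":0,"az":0,"x":0,"y":0,"z":0.02,"fingers":20},{"ax":0,"ay":0,"az":0,"x":0,"y":0,"z":0,"fingers":20}]'
python3 -m jog '[{"ax":0,"ay":0,"az":0,"x":0,"y":0,"z":0.02,"fingers":20},{"ax":0,"ay":0,"az":0,"x":0,"y":0,"z":0,"fingers":20}]'
```

```text
time_s: 11.48
position: [0.5882, 0.0495, 0.0587]
ee_rot: [-3.142, -0.0, 0.04]
force: [-1.7, 0.0, 0.0]
finger_gap: 0.034
finger_force: 44.9
time_s: 11.72
position: [0.5882, 0.0495, 0.0586]
ee_rot: [3.142, -0.0, 0.04]
force: [-3.7, -0.3, 6.2]
finger_gap: 0.0334
finger_force: 44.9
```

It touches the floor at TCP z = 58.7 mm, exactly the expected height. Release and lift.

```bash
python3 -m jog '[{"ax":0,"ay":0,"az":0,"x":0,"y":0,"z":-0.02,"fingers":37},{"ax":0,"ay":0,"az":0,"x":0,"y":0,"z":0,"fingers":50},{"ax":0,"ay":0,"az":0,"x":0,"y":0,"z":0,"fingers":70},{"ax":0,"ay":0,"az":0,"x":0,"y":0,"z":0,"fingers":80},{"ax":0,"ay":0,"az":0,"x":0,"y":0,"z":-0.3,"fingers":80},{"ax":0,"ay":0,"az":0,"x":0,"y":0,"z":-0.7,"fingers":80},{"ax":0,"ay":0,"az":0,"x":0,"y":0,"z":-0.9,"fingers":80},{"ax":0,"ay":0,"az":0,"x":0,"y":0,"z":-0.9,"fingers":80},{"ax":0,"ay":0,"az":0,"x":0,"y":0,"z":-0.9,"fingers":80},{"ax":0,"ay":0,"az":0,"x":0,"y":0,"z":-0.9,"fingers":80},{"ax":0,"ay":0,"az":0,"x":0,"y":0,"z":-0.8,"fingers":80},{"ax":0,"ay":0,"az":0,"x":0,"y":0,"z":0,"fingers":80}]'
python3 go.py .539 .218 .114 -12.2
```

```text
time_s: 13.22
position: [0.5889, 0.0495, 0.1957]
ee_rot: [3.141, -0.004, 0.04]
force: [0.1, 0.2, -0.4]
finger_gap: 0.0799
finger_force: 0.0
shift now-axes [-1.734 -6.816  3.262] shift target-axes [-3.375 -6.166  3.27 ] turn [-0.004 -0.044  2.903]
13.225 [0.5889 0.0495 0.1957] F [ 0.1  0.2 -0.4] gap 0.0799 ff 0.0
```

```bash
python3 -m jog '[{"ax":0,"ay":0,"az":0.726,"x":0,"y":0,"z":0,"fingers":80},{"ax":0,"ay":0,"az":0.726,"x":0,"y":0,"z":0,"fingers":80},{"ax":0,"ay":0,"az":0.726,"x":0,"y":0,"z":0,"fingers":80},{"ax":0,"ay":0,"az":0.726,"x":0,"y":0,"z":0,"fingers":80},{"ax":0,"ay":0,"az":0,"x":-0.422,"y":-0.77,"z":0,"fingers":80},{"ax":0,"ay":0,"az":0,"x":-0.422,"y":-0.77,"z":0,"fingers":80},{"ax":0,"ay":0,"az":0,"x":-0.422,"y":-0.77,"z":0,"fingers":80},{"ax":0,"ay":0,"az":0,"x":-0.422,"y":-0.77,"z":0,"fingers":80},{"ax":0,"ay":0,"az":0,"x":-0.422,"y":-0.77,"z":0,"fingers":80},{"ax":0,"ay":0,"az":0,"x":-0.422,"y":-0.77,"z":0,"fingers":80},{"ax":0,"ay":0,"az":0,"x":-0.422,"y":-0.77,"z":0,"fingers":80},{"ax":0,"ay":0,"az":0,"x":-0.422,"y":-0.77,"z":0,"fingers":80},{"ax":0,"ay":0,"az":0,"x":0,"y":0,"z":0,"fingers":80},{"ax":0,"ay":0,"az":0,"x":0,"y":0,"z":0,"fingers":80}]'
python3 go.py .539 .218 .114 -12.2
python3 - <<'E'
from h import *
t=read_camera("top");s=read_camera("scene")
can=np.zeros((480,800,3),np.uint8)
can[:,:400]=cv2.resize(t[190:262,235:295],(400,480),interpolation=2);can[:,400:]=cv2.resize(s[190:262,270:330],(400,480),interpolation=2)
cv2.imwrite("pics/g4.png",np.clip(can*1.5,0,255).astype(np.uint8))
E
```

```text
time_s: 14.98
position: [0.538, 0.218, 0.1934]
ee_rot: [3.141, 0.0, -0.212]
force: [-0.5, 0.3, -0.5]
finger_gap: 0.0801
finger_force: 0.0
shift now-axes [ 0.039 -0.01   3.175] shift target-axes [ 0.039 -0.009  3.175] turn [0.002 0.    0.008]
14.975 [0.538  0.218  0.1934] F [-0.5  0.3 -0.5] gap 0.0801 ff 0.0
```

View pics/g4.png

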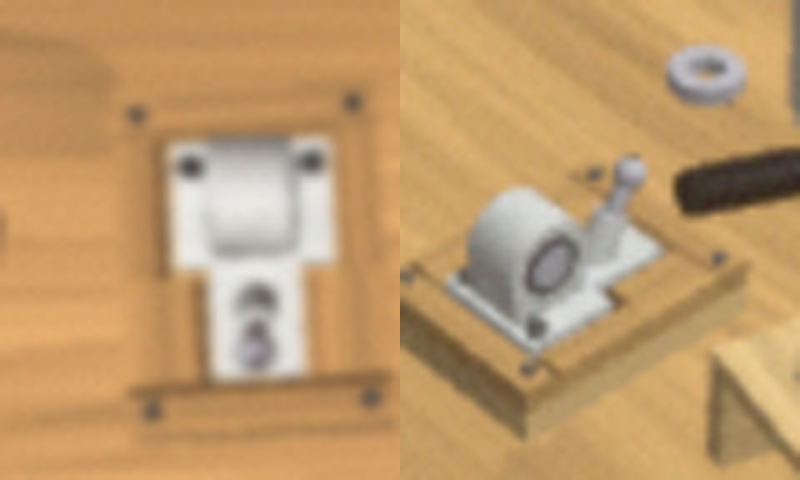

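The housing sits square in the pocket. The nipple ball is at crop (256,350) in the top half and (629,173) in the scene half. Now grip the gun, and compute the nipple from the views.

```bash
python3 -m jog '[{"ax":0,"ay":0,"az":0,"x":0.02,"y":0,"z":0.7,"fingers":80},{"ax":0,"ay":0,"az":0,"x":0.02,"y":0,"z":0.7,"fingers":80},{"ax":0,"ay":0,"az":0,"x":0,"y":0,"z":0.7,"fingers":80},{"ax":0,"ay":0,"az":0,"x":0,"y":0,"z":0.7,"fingers":80},{"ax":0,"ay":0,"az":0,"x":0,"y":0,"z":0.375,"fingers":60},{"ax":0,"ay":0,"az":0,"x":0,"y":0,"z":0,"fingers":45},{"ax":0,"ay":0,"az":0,"x":0,"y":0,"z":0,"fingers":36},{"ax":0,"ay":0,"az":0,"x":0,"y":0,"z":0,"fingers":15},{"ax":0,"ay":0,"az":0,"x":0,"y":0,"z":0,"fingers":15},{"ax":0,"ay":0,"az":0,"x":0,"y":0,"z":0,"fingers":15},{"ax":0,"ay":0,"az":0,"x":0,"y":0,"z":0,"fingers":15}]' 55
python3 go.py .539 .218 .112 -12.2
python3 - <<'E'
from m import *
np.set_printoptions(precision=4,suppress=True)
f=400/60
a=full([(256,350)],235,190,0,0,f);b=full([(629,173)],270,190,400,0,f)
print(tri("top",a,"scene",b),onplane("top",a,.068),onplane("scene",b,.068))
h=full([(165,145),(331,137),(336,262),(172,270),(210,382),(306,377)],235,190,0,0,f)
th,t,r=fit([(.045,.032),(.045,-.032),(-.005,-.032),(-.005,.032),(-.05,.018),(-.05,-.018)],onplane("top",h,.030))
print("housing",np.degrees(th),t);print(r)
print(t-.044*np.array([np.cos(th),np.sin(th)]))
E
```

```text
time_s: 16.45
position: [0.5393, 0.2177, 0.1143]
ee_rot: [-3.141, -0.0, -0.213]
force: [-0.3, 0.2, 3.2]
finger_gap: 0.0308
finger_force: 52.5
shift now-axes [-0.014 -0.008  0.093] shift target-axes [-0.014 -0.008  0.093] turn [-0.003 -0.005 -0.   ]
16.45 [0.5393 0.2177 0.1143] F [-0.3  0.2  3.2] gap 0.0308 ff 52.49907265417278
(array([0.5249, 0.0484, 0.0684]), np.float64(0.002457980409191765)) [[0.5258 0.0476 0.068 ]] [[0.5236 0.0489 0.068 ]]
housing 1.9115640250402033 [0.5679 0.0499]
[[-1.2282 -2.0791]
 [-1.3883  1.8812]
 [ 0.0068  1.5631]
 [ 0.1946 -1.1538]
 [ 1.3548 -1.5203]
 [ 1.0603  1.309 ]]
[0.524  0.0484]
```

Grip is good (30.8 mm gap), and the nipple estimates agree: (.5245, .0475, .068). Lift the gun straight up.

```bash
python3 -m jog '[{"ax":0,"ay":0,"az":0,"x":0,"y":0,"z":-0.2,"fingers":15},{"ax":0,"ay":0,"az":0,"x":0,"y":0,"z":-0.5,"fingers":15},{"ax":0,"ay":0,"az":0,"x":0,"y":0,"z":-0.6,"fingers":15},{"ax":0,"ay":0,"az":0,"x":0,"y":0,"z":-0.7,"fingers":15},{"ax":0,"ay":0,"az":0,"x":0,"y":0,"z":-0.7,"fingers":15},{"ax":0,"ay":0,"az":0,"x":0,"y":0,"z":-0.7,"fingers":15},{"ax":0,"ay":0,"az":0,"x":0,"y":0,"z":-0.6,"fingers":15},{"ax":0,"ay":0,"az":0,"x":0,"y":0,"z":0,"fingers":15},{"ax":0,"ay":0,"az":0,"x":0,"y":0,"z":0,"fingers":15}]' 60
python3 go.py .4545 .0451 .1892 2 30
python3 go.py .4545 .0451 .1892 2 30 >/dev/null
python3 - <<'E'
from h import *
np.set_printoptions(precision=4,suppress=True)
print(read_state()["ee_rot"])
s=read_camera("scene");t=read_camera("top");cv2.imwrite("pics/s5raw.png",s);cv2.imwrite("pics/t5raw.png",t)
can=np.zeros((480,800,3),np.uint8)
can[:,:400]=cv2.resize(t[180:276,170:250],(400,480),interpolation=2);can[:,400:]=cv2.resize(s[180:276,300:380],(400,480),interpolation=2)
cv2.imwrite("pics/g5.png",np.clip(can*1.5,0,255).astype(np.uint8))
E
```

```text
time_s: 17.58
position: [0.5388, 0.2175, 0.2134]
ee_rot: [3.141, 0.001, -0.213]
force: [0.5, -0.1, -3.1]
finger_gap: 0.0305
finger_force: 57.4
shift now-axes [-1.838  7.453  0.975] shift target-axes [-3.613  6.775 -0.967] turn [ 0.748  5.98  -2.774]
17.575 [0.5388 0.2175 0.2134] F [ 0.5 -0.1 -3.1] gap 0.0305 ff 57.36966932192445
[ 3.1411  0.0009 -0.213 ]
```

View pics/g5.png

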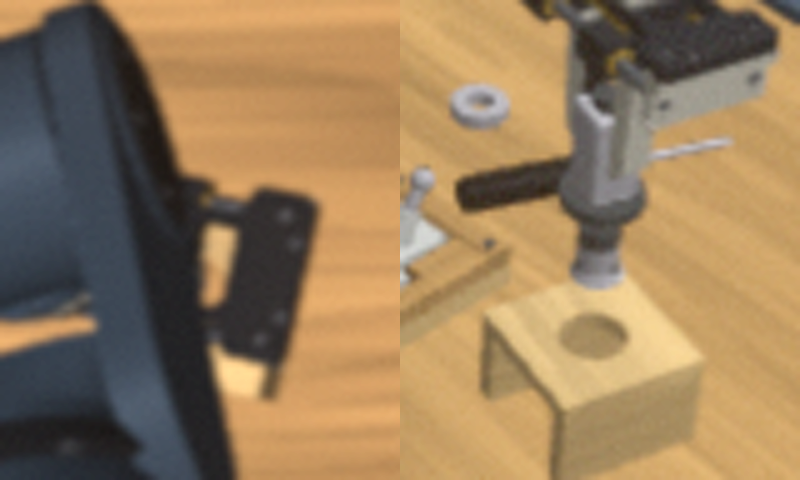

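The gun is out of the stand and straight in the hand, with its mouth at crop (598,272). Turn it and carry it to the pre-position on the nipple's axis.

```bash
python3 -m jog '[{"ax":0.0935,"ay":0.7475,"az":-0.347,"x":0,"y":0,"z":0,"fingers":15},{"ax":0.0935,"ay":0.7475,"az":-0.347,"x":0,"y":0,"z":0,"fingers":15},{"ax":0.0935,"ay":0.7475,"az":-0.347,"x":0,"y":0,"z":0,"fingers":15},{"ax":0.0935,"ay":0.7475,"az":-0.347,"x":0,"y":0,"z":0,"fingers":15},{"ax":0.0935,"ay":0.7475,"az":-0.347,"x":0,"y":0,"z":0,"fingers":15},{"ax":0.0935,"ay":0.7475,"az":-0.347,"x":0,"y":0,"z":0,"fingers":15},{"ax":0.0935,"ay":0.7475,"az":-0.347,"x":0,"y":0,"z":0,"fingers":15},{"ax":0.0935,"ay":0.7475,"az":-0.347,"x":0,"y":0,"z":0,"fingers":15}]' 
python3 -m jog '[{"ax":0,"ay":0,"az":0,"x":-0.452,"y":0.5,"z":-0.121,"fingers":15},{"ax":0,"ay":0,"az":0,"x":-0.452,"y":0.847,"z":-0.121,"fingers":15},{"ax":0,"ay":0,"az":0,"x":-0.452,"y":0.847,"z":-0.121,"fingers":15},{"ax":0,"ay":0,"az":0,"x":-0.452,"y":0.847,"z":-0.121,"fingers":15},{"ax":0,"ay":0,"az":0,"x":-0.452,"y":0.847,"z":-0.121,"fingers":15},{"ax":0,"ay":0,"az":0,"x":-0.452,"y":0.847,"z":-0.121,"fingers":15},{"ax":0,"ay":0,"az":0,"x":-0.452,"y":0.847,"z":-0.121,"fingers":15},{"ax":0,"ay":0,"az":0,"x":-0.452,"y":0.847,"z":-0.121,"fingers":15},{"ax":0,"ay":0,"az":0,"x":0,"y":0.347,"z":0,"fingers":15},{"ax":0,"ay":0,"az":0,"x":0,"y":0,"z":0,"fingers":15},{"ax":0,"ay":0,"az":0,"x":0,"y":0,"z":0,"fingers":15}]'
python3 go.py .4545 .0451 .1892 2 30
```

```text
time_s: 18.68
position: [0.5387, 0.2176, 0.2134]
ee_rot: [3.141, -0.525, 0.036]
force: [0.3, 0.2, -3.2]
finger_gap: 0.0304
finger_force: 57.4
time_s: 20.05
position: [0.4547, 0.0454, 0.1895]
ee_rot: [-3.141, -0.524, 0.035]
force: [-0.4, 0.1, -3.9]
finger_gap: 0.0305
finger_force: 57.4
shift now-axes [-0.012  0.013  0.005] shift target-axes [-0.012  0.013  0.005] turn [-0.004 -0.004  0.001]
20.05 [0.4547 0.0454 0.1895] F [-0.4  0.1 -3.9] gap 0.0305 ff 57.369860485196114
```

Exactly on target. Next, a look at the mouth against the ball.

Run:
```python
from h import *
s=read_camera("scene");cv2.imwrite("pics/s6raw.png",s)
cv2.imwrite("pics/s6.png",np.clip(cv2.resize(s[160:235,275:355],(640,600),interpolation=2)*1.5,0,255).astype(np.uint8))
st=read_state();T=st["position"];Rc=R.from_euler("xyz",st["ee_rot"])
for d in (.1023,.0443,.0523,.14): print(d,(proj("scene",T+Rc.apply([0,0,d]))[0]-[275,160])*8)
```

```text
0.1023 [264.77206788 358.98635157]
0.0443 [322.41063798 226.27088492]
0.0523 [314.39418771 244.74335495]
0.14 [227.91695912 443.72314316]
```

View pics/s6.png

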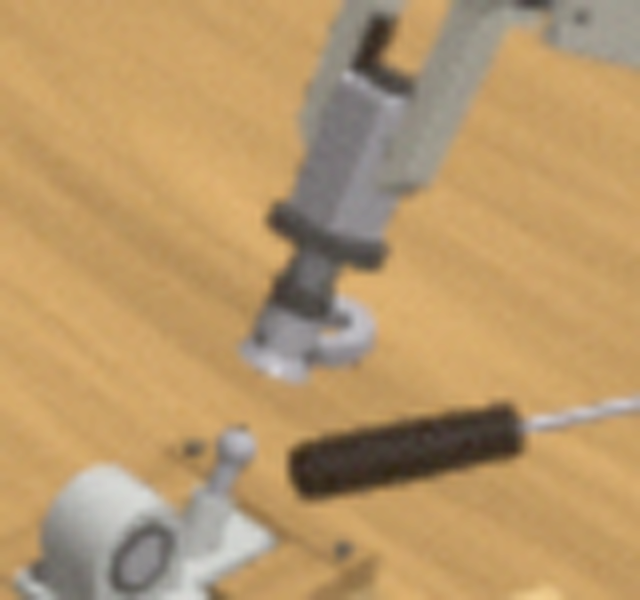

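The mouth is at crop (275,367) and the ball at (237,442). Both are shifted alike from prediction (camera bias), and the lateral mismatch is about 1.5 mm, well inside the funnel. Advance along the axis.

```bash
python3 -m jog '[{"ax":0,"ay":0,"az":0,"x":0,"y":0,"z":0.3,"fingers":15},{"ax":0,"ay":0,"az":0,"x":0,"y":0,"z":0.4,"fingers":15},{"ax":0,"ay":0,"az":0,"x":0,"y":0,"z":0.4,"fingers":15},{"ax":0,"ay":0,"az":0,"x":0,"y":0,"z":0.2,"fingers":15},{"ax":0,"ay":0,"az":0,"x":0,"y":0,"z":0.1,"fingers":15},{"ax":0,"ay":0,"az":0,"x":0,"y":0,"z":0,"fingers":15}]'
python3 -m jog '[{"ax":0,"ay":0,"az":0,"x":0,"y":0,"z":0.1,"fingers":15},{"ax":0,"ay":0,"az":0,"x":0,"y":0,"z":0.1,"fingers":15},{"ax":0,"ay":0,"az":0,"x":0,"y":0,"z":0.1,"fingers":15},{"ax":0,"ay":0,"az":0,"x":0,"y":0,"z":0.1,"fingers":15},{"ax":0,"ay":0,"az":0,"x":0,"y":0,"z":0,"fingers":15}]'
python3 go.py .4845 .0458 .1364 2 30
```

```text
time_s: 20.85
position: [0.4723, 0.0458, 0.1593]
ee_rot: [-3.141, -0.524, 0.035]
force: [-0.3, 0.9, -2.8]
finger_gap: 0.0306
finger_force: 57.4
time_s: 21.48
position: [0.4772, 0.046, 0.1505]
ee_rot: [-3.141, -0.524, 0.035]
force: [-0.1, -1.1, -1.8]
finger_gap: 0.0302
finger_force: 57.4
shift now-axes [-0.032  0.018  0.633] shift target-axes [-0.031  0.017  0.633] turn [-0.003 -0.008 -0.   ]
21.475 [0.4772 0.046  0.1505] F [-0.1 -1.1 -1.8] gap 0.0302 ff 57.370812529698014
```

```bash
python3 -m jog '[{"ax":0,"ay":0,"az":0,"x":0,"y":0,"z":0.08,"fingers":15},{"ax":0,"ay":0,"az":0,"x":0,"y":0,"z":0.08,"fingers":15},{"ax":0,"ay":0,"az":0,"x":0,"y":0,"z":0,"fingers":15}]'
python3 -m jog '[{"ax":0,"ay":0,"az":0,"x":0,"y":0,"z":0.08,"fingers":15},{"ax":0,"ay":0,"az":0,"x":0,"y":0,"z":0.08,"fingers":15},{"ax":0,"ay":0,"az":0,"x":0,"y":0,"z":0,"fingers":15}]'
python3 -m jog '[{"ax":0,"ay":0,"az":0,"x":0,"y":0,"z":0.08,"fingers":15},{"ax":0,"ay":0,"az":0,"x":0,"y":0,"z":0,"fingers":15}]'
```

```text
time_s: 21.85
position: [0.4793, 0.046, 0.1469]
ee_rot: [-3.141, -0.524, 0.035]
force: [1.1, 0.8, -5.3]
finger_gap: 0.0305
finger_force: 57.4
time_s: 22.22
position: [0.4811, 0.0461, 0.1435]
ee_rot: [-3.141, -0.524, 0.035]
force: [-0.2, -0.4, -4.0]
finger_gap: 0.0306
finger_force: 57.4
time_s: 22.48
position: [0.4824, 0.0462, 0.1423]
ee_rot: [-3.141, -0.525, 0.035]
force: [-6.7, -0.8, 4.7]
finger_gap: 0.0304
finger_force: 57.4
```

Axial force is about 10 N at 85 mm from the ball, with no force just before, so it has very likely snapped on. Keep pushing.

```bash
python3 -m jog '[{"ax":0,"ay":0,"az":0,"x":0,"y":0,"z":0.06,"fingers":15},{"ax":0,"ay":0,"az":0,"x":0,"y":0,"z":0.06,"fingers":15},{"ax":0,"ay":0,"az":0,"x":0,"y":0,"z":0,"fingers":15}]'
python3 -m jog '[{"ax":0,"ay":0,"az":0,"x":0,"y":0,"z":0.06,"fingers":15},{"ax":0,"ay":0,"az":0,"x":0,"y":0,"z":0.06,"fingers":15},{"ax":0,"ay":0,"az":0,"x":0,"y":0,"z":0,"fingers":15}]'
python3 -m jog '[{"ax":0,"ay":0,"az":0,"x":0,"y":0,"z":0.06,"fingers":15},{"ax":0,"ay":0,"az":0,"x":0,"y":0,"z":0.06,"fingers":15},{"ax":0,"ay":0,"az":0,"x":0,"y":0,"z":0,"fingers":15},{"ax":0,"ay":0,"az":0,"x":0,"y":0,"z":0,"fingers":15}]'
```

```text
time_s: 22.85
position: [0.4838, 0.0462, 0.1398]
ee_rot: [-3.141, -0.525, 0.035]
force: [-7.2, -0.5, 6.6]
finger_gap: 0.0304
finger_force: 57.4
time_s: 23.22
position: [0.4855, 0.0463, 0.1373]
ee_rot: [-3.141, -0.526, 0.035]
force: [-7.5, 0.3, 6.9]
finger_gap: 0.0306
finger_force: 57.4
time_s: 23.72
position: [0.487, 0.0464, 0.1348]
ee_rot: [-3.141, -0.526, 0.035]
force: [-8.5, -0.4, 8.7]
finger_gap: 0.0307
finger_force: 57.4
```

```bash
python3 -m jog '[{"ax":0,"ay":0,"az":0,"x":0,"y":0,"z":0.05,"fingers":15},{"ax":0,"ay":0,"az":0,"x":0,"y":0,"z":0,"fingers":15},{"ax":0,"ay":0,"az":0,"x":0,"y":0,"z":0,"fingers":15}]'
python3 - <<'E'
from h import *
s=read_camera("scene");cv2.imwrite("pics/s7.png",np.clip(cv2.resize(s[180:255,262:342],(640,600),interpolation=2)*1.5,0,255).astype(np.uint8))
E
```

```text
time_s: 24.1
position: [0.4876, 0.0464, 0.1338]
ee_rot: [-3.141, -0.526, 0.035]
force: [-9.1, 0.2, 9.5]
finger_gap: 0.031
finger_force: 57.4
```

View pics/s7.png

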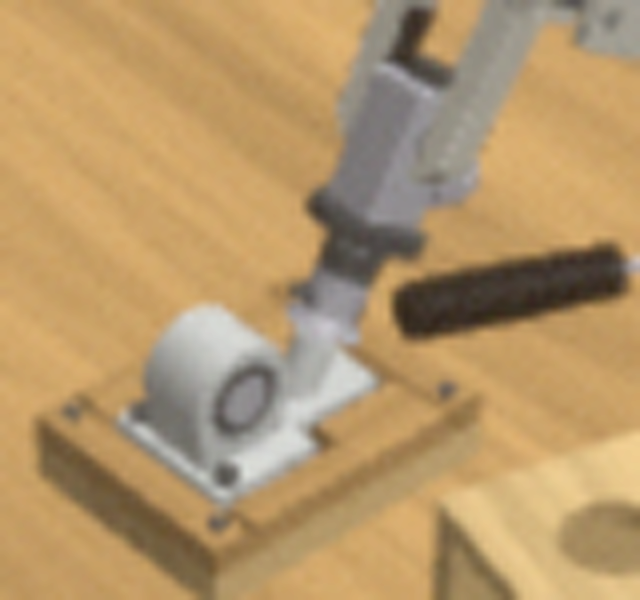

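The coupler is fully over the nipple at crop (325,310), in line with it and pushed back under the collar. The housing lies flat in the jig, and the push is about 15 N. Handing in.

```bash
python3 -c "
from h import *
print(job_done())"
```

```text
the job is handed in; nothing more can be done
None
```

The job is handed in with no verdict returned: by camera and force readings the housing is home in the pocket, the coupler has snapped on in line with the nipple, and the gun is still gripped and pushing with about 15 N (roughly 10 mm of spring stroke, estimated from the arm's travel).

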